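# Open the sample cooler's drawer

## Robot

A 6-joint arm with a two-finger parallel gripper is mounted at the origin on the work surface; the furniture and walls round the work are solid. World frame = base frame: x ahead of the robot, y to its left, z up, the work surface at z = 0. Lengths are in m, angles in rad, forces in N, time in s.
With the tool pointing down it reaches from about 0.35 to 0.775 m from the base axis. Payload 5.5 kg.
Tool frame: the origin (TCP) lies at the very end of the fingers, on their centre line; the grasp point (between the pads) lies 19 mm behind it; z points along the fingers, y is the direction in which the jaws open and shut (so a half turn about z gives the same grasp; the last joint's range is limited). The gripper opens to 85 mm and grips with 20 to 120 N. Pads are 22 mm wide; open, the fingers measure 114 mm over their backs; the gripper's body (76 mm by 85 mm) begins 54 mm behind the grasp point. The pads swing forward as they close: fully open they stand 13 mm farther back than shut.
Start: joints at [1.031, 0.313, 0.046, 1.304, 0, 1.431], TCP at [0.224, 0.53, 0.231] pointing down, gripper open.
Joint ranges: [-2.76, 2.76], [-0.86, 1.69], [-1.03, 1.26], [-2.2, 2.34], [-1.47, 1.5], [-3.14, 3.14]. Speed limits (rad/s): [2.57, 2.57, 3.14, 3.14, 3.14, 3.14].

## Interface

Orientations are given as a unit quaternion [w, x, y, z].
In Python, from workcell import get_state, read_camera, hand_in, find_in, silhouettes gives the robot as it stands. The module is installed in compiled form; this text tells all that it offers.
- The arm moves only by the tool send_rows, never from a script. Its argument "deltas" is a list that holds one entry, the list of rows, each a list of 6 numbers: the shift along the world's x, y, z in cm, then the turn, a rotation vector about the world's x, y, z in degrees. In form: [[[dx, dy, dz, wx, wy, wz], ...]]. A call has 1 to 12 rows; each row is the pose to reach, as a shift and turn from the pose commanded when the call began; what a row does not reach only later rows make up. A row lasts 1/10 s, in which the tool goes at most 50 mm and 8.59 degrees, less where a joint would pass 70% of its speed; a pose out of reach is approached as far as the arm can. A call with a gripper value outside its range is refused whole. "jaw" is the opening, from -1 (shut) to 1 (fully open), so that 0 is half open, set as the call begins (left out, the last holds). The fingers move at their own pace and stop on an object; "force" is the grip in N (left out, the last holds). Time passes only in rows, so rows that repeat a pose let the fingers close. It gives the time, the measured TCP pose, the force and the opening at its end, in the units of the state.
- get_state(): the state, without advancing time (a new reading comes with each control period).
- read_camera(name): name is "scene" or "top" or "wrist"; returns a dict with "img" (480x640x3 uint8, red, green, blue), "z_map" (480x640 float32, m along the optical axis (not along the pixel's ray), 0 where there is no reading), "vfov" (degrees; the focal length in pixels is half the picture's height over the tangent of half this angle, whatever the lens; pixels are square), "cx", "cy" (the principal point, pixels), "R" (3x3) and "t" (3): a world point X has camera coordinates R X + t; the wrist camera has in their place "hand_eye" (4x4, takes a point from camera to tool coordinates, whose origin is the TCP and whose axes are the flange's). Camera axes: x right, y down, z forward; pixel columns grow to the right and rows downward; lengths in m; the calibration is good to about 2 mm. The wrist camera is an equidistant fisheye: a pixel r from the principal point sees the ray r / f radians off the axis. A picture is of the moment at which its call begins: read the wrist's pose just before it.
- hand_in(): hands the job in, once; it reports no verdict.
Trained networks look in a picture, given as the dict that the camera call returned (one of the last four; its "shot" number tells which), for a name from the list of things; names that differ only in an ending like _2 or _b are one class to them, and where a whole thing is asked for, a point or a joint stands for the part that bears it (a point fixed in the world has none). Each returns a list of dicts, best first, with "conf" (0 to 1); they miss things now and then, are a little off and sometimes report something else, mostly with a low value. They report only what shows in the picture. A call takes as long as a camera call.
- find_in(picture, thing): "box" ([centre column, centre row, width, height] in pixels, round what is visible of it).
- silhouettes(picture, thing): "mask" (480x640 bool, what is visible of it) and "box" ([centre column, centre row, width, height] in pixels, round what is visible of it).
The state is a dict: "clock": time; "joint_pos": joint angles; "qvel": joint speeds; "tau": joint torques, N m; "tcp_pos": TCP position; "orientation": TCP orientation; "wrist_force": force on the tool from outside, world axes, zero at the start; "ft_torque": the same for the moment, N m; "finger_gap": finger opening in m.
Only numpy, scipy, OpenCV 4.12 (cv2) and the standard library are available. Lean on these libraries where they do the work, as an engineer would, in place of code of your own. Each camera call takes 0.05 s, during which the arm holds its last target.

## Task

The tubes in the white sample cooler are due for collection: with a fingertip on its red peg, swing the hook catch on the cooler's deck well clear of the drawer's pin, then hook a fingertip into the finger well behind the drawer's lip and draw the drawer smoothly all the way out to its stop, and leave both so. Only push and pull: do not pinch or press on the outside of the drawer front, do not grip or lift anything, keep the sample tubes standing in their rack, and leave everything round about where it is.

Things in the scene. Friction and masses are not known exactly. Their poses are not given: they have to be found in the camera images.
- cooler: The sample cooler: a white bench-top box with grey foot, 210 mm long (its x), 190 mm wide (its y), flat deck 135 mm above the table; it is fixed to the table. Origin: under its middle, on the table. Its -x axis points out of the drawer front, the way the drawer comes out; its z axis points up.
- cooler_drawer (a joint): How far the drawer is out, in m: 0 shut, 0.12 fully out against its end stop. It runs on steel runners along the cooler's -x, with a drag of about 3 N plus a little more when moved faster, and stays where it is left.
- cooler_catch (a joint): Swing of the steel hook catch on the deck, in rad: 0 (up to 0.1) is hooked round the drawer's keeper pin, so that the drawer cannot come out; from about 0.4 it is free of the pin; 1.5 is its stop. It turns counter-clockwise seen from above (from the cooler's -x towards its -y, that is away from the finger well), takes about 1.5 N at the peg, and stays where it is left.
- catch_pivot (a point): The vertical axis on which the catch turns, on the deck: 48.5 mm from the cooler's middle to its -x and 45 mm to its -y, 135 mm above the table.
- catch_peg (a point): Middle of the red finger peg of the catch (16 mm thick at the widest, it rises to 50 mm above the deck; this point is 36 mm above the deck, 38 mm from the pivot). It moves with the catch. The keeper pin beside it, on top of the drawer front, is 9 mm thick and rises 16 mm above the deck; the hook itself ends 13 mm above the deck.
- finger_well (a point): Middle of the floor of the finger well behind the drawer's lip; it moves with the drawer. The well is open upwards through a notch in the deck; it is 35 mm deep from the deck, 52 mm long along the cooler's x (shut: its lip side 25 mm from this point, the edge of the deck 27 mm from it the other way) and 72 mm wide along y, centred on this point. Nothing stands in it.
- lip (a point): Middle of the top edge of the drawer's lip, at its inner face, the face that the fingertip pulls on: 25 mm from the finger well's middle towards the cooler's -x, 135 mm above the table. It moves with the drawer. The lip is the top of the drawer's white front plate, which is 12 mm thick, 186 mm wide and 112 mm high.
- sample_a_mid (a point): Middle (45 mm above its lower end) of a loose filled sample tube with purple cap, 16 mm thick, 91 mm long, standing upright in the blue rack inside the drawer; its lower end is about 36 mm above the table. Its z axis runs up along the tube.
- sample_b_mid (a point): Middle (45 mm above its lower end) of a loose filled sample tube with purple cap, 16 mm thick, 91 mm long, standing upright in the blue rack inside the drawer; its lower end is about 36 mm above the table. Its z axis runs up along the tube.
- sample_c_mid (a point): Middle (45 mm above its lower end) of a loose filled sample tube with purple cap, 16 mm thick, 91 mm long, standing upright in the blue rack inside the drawer; its lower end is about 36 mm above the table. Its z axis runs up along the tube.
- sample_d_mid (a point): Middle (45 mm above its lower end) of a loose filled sample tube with purple cap, 16 mm thick, 91 mm long, standing upright in the blue rack inside the drawer; its lower end is about 36 mm above the table. Its z axis runs up along the tube.
- swabs: Bystander: stack of white gauze swabs, 46x60x28 mm, lying on the back of the cooler's deck. Origin under its middle.
- drink: Bystander: clear half-litre water bottle with blue cap, 64 mm across, 202 mm tall. Origin under its middle.
- mug: Bystander: dark mug, 92x128x95 mm. Origin under its middle.
- cup: Bystander: small open steel cup, 66 mm across, 42 mm tall. Origin under its middle.
- ointment: Bystander: small white screw-cap bottle, 30 mm across, 55 mm tall. Origin under its middle.
- band: Bystander: rolled blue tourniquet with white buckle, 62x46x24 mm. Origin under its middle.

How it is judged:
By the outcome, as a careful person would: the job done as asked, in the order asked, and still so for the second after the job is handed in, with the robot touching nothing.
It also fails if it takes over 43 s, if anything falls off the work surface, if the arm or the gripper's body presses on something with over 40 N, if the wrist force passes 120 N, or if a joint passes its speed limit or range.

## Working session

There is one attempt and no reset: what is moved stays moved. The work goes in short steps, Python scripts to look and compute and a tool call to move; the robot and the scene stay as the last step left them, time stands still between calls to the robot, and variables do not carry over. Pictures are saved under pics/ and viewed, and the job is handed in when it is done.

Besides the shell and the picture viewer there is one more tool, called after "Request:" by a JSON object that holds its "api" and its "payload", one argument or row to a line. send_rows: Moves the arm, as the interface text tells. Its arguments: {"type":"object","properties":{"deltas":{"type":"array","items":{"type":"array","items":{"type":"array","items":{"type":"number"}}}},"jaw":{"type":"number"},"force":{"type":"number"}},"required":["deltas"]}

```bash
mkdir -p pics; cat > h.py <<'E'
import numpy as np,cv2
from workcell import *
def save(p,n): cv2.imwrite('pics/'+n,p['img'][:,:,::-1])
def foc(p): return 240/np.tan(np.radians(p['vfov'])/2)
def cloud(p):
    f=foc(p); v,u=np.mgrid[0:480,0:640]; z=p['z_map']
    c=np.stack([(u-p['cx'])/f*z,(v-p['cy'])/f*z,z],-1)
    return (c-np.array(p['t']))@np.array(p['R'])
E
python3 - <<'E'
from h import *
s=get_state();print(s)
for n in ['scene','top']:
    p=read_camera(n);save(p,n+'0.png');np.savez('pics/'+n+'0.npz',W=cloud(p),z=p['z_map'])
    print(n,p['vfov'],p['R'],p['t'])
    for th in ['cooler','cooler_drawer','cooler_catch','catch_peg','finger_well','lip','sample_a_mid','swabs','drink','mug','cup','ointment','band']:
        print(th,[(np.round(d['box']),round(d['conf'],2)) for d in find_in(p,th)][:2])
E
```

```text
{'clock': 0.0, 'joint_pos': array([1.03138136e+00, 3.14007244e-01, 4.49516239e-02, 1.30359921e+00,
       1.63359476e-06, 1.43123307e+00]), 'qvel': array([ 0.00084463,  0.00109989, -0.00209782,  0.00030281,  0.00108487,
       -0.00130222]), 'tau': array([ 1.63873997e-04, -4.80625284e+01,  2.98533618e+01,  1.96029874e-02,
       -2.21824080e-04, -1.63433759e-05]), 'tcp_pos': array([0.22355414, 0.52919387, 0.2303938 ]), 'orientation': array([-3.10216339e-04,  1.98596580e-01,  9.80080882e-01, -8.75943491e-04]), 'wrist_force': array([ 0.35880255,  0.30988151, -0.50696811]), 'ft_torque': array([ 0.00181992,  0.03561068, -0.01854822]), 'finger_gap': 0.08545174376249982}
scene 53.81092546723473 [[ 0.4460837  -0.89488414 -0.01384581]
 [-0.49547568 -0.2340433  -0.83649721]
 [ 0.74532757  0.38000803 -0.54779623]] [-0.25200714  0.29725288  1.00404397]
cooler [(array([413., 261.,  93.,  92.]), 0.75)]
cooler_drawer [(array([378., 249.,  39.,  77.]), 0.78)]
cooler_catch [(array([379., 236.,  23.,  22.]), 0.6)]
catch_peg []
finger_well [(array([378., 252.,  34.,  72.]), 0.86)]
lip [(array([378., 2
[... 618 characters left out ...]
.]), 0.7)]
cooler_drawer [(array([374., 217.,  34.,  74.]), 0.97)]
cooler_catch [(array([382., 231.,  27.,  19.]), 0.74)]
catch_peg [(array([379., 235.,  29.,  14.]), 0.71), (array([374., 217.,  36.,  74.]), 0.68)]
finger_well [(array([373., 219.,  34.,  75.]), 0.75)]
lip []
sample_a_mid []
swabs [(array([439., 226.,  29.,  21.]), 0.65), (array([372., 218.,  33.,  73.]), 0.37)]
drink [(array([212., 191.,  32.,  29.]), 0.73), (array([376., 292.,  11.,   9.]), 0.31)]
mug [(array([255., 196.,  34.,  47.]), 0.78)]
cup [(array([437., 290.,  28.,  23.]), 0.59)]
ointment [(array([376., 291.,  12.,   9.]), 0.69), (array([376., 218.,  35.,  76.]), 0.52)]
band [(array([405., 304.,  20.,  19.]), 0.53)]
```

```bash
python3 - <<'E'
import cv2
for n in ['scene','top']:
    im=cv2.imread(f'pics/{n}0.png')
    r={'scene':im[170:370,230:500],'top':im[140:340,190:490]}[n]
    cv2.imwrite(f'pics/{n}0c.png',cv2.resize(r,None,fx=2.6,fy=2.6,interpolation=cv2.INTER_CUBIC))
E
```

```text
(no output)
```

View pics/scene0.png

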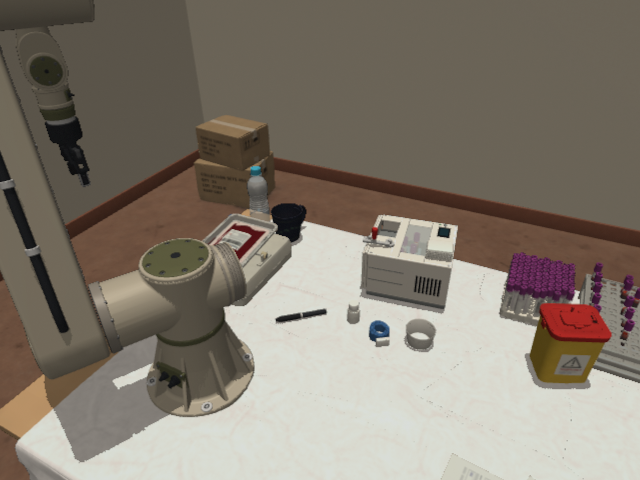

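View pics/scene0c.png

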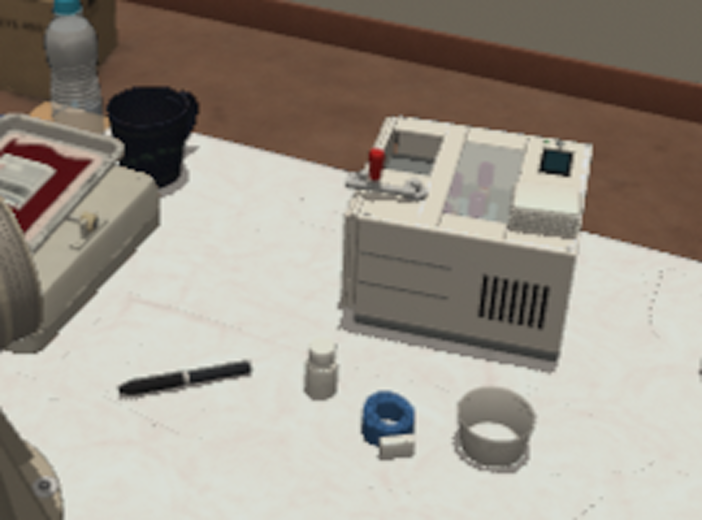

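View pics/top0c.png

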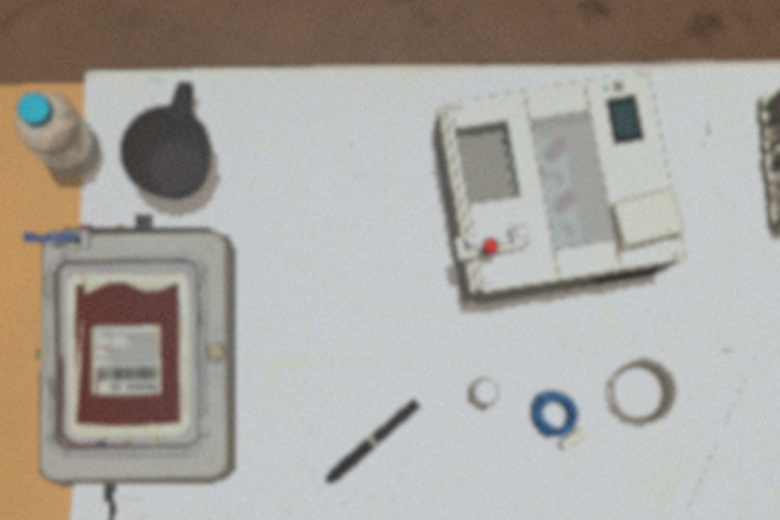

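The scene shows the cooler at about (410,260), its front to the left (world +y). The red peg is at (375,232) in the scene view and the well is behind it. Next I fit the deck's pose.

```bash
python3 - <<'E'
from h import *
for n,b in [('top',(330,480,150,280)),('scene',(340,480,200,310))]:
    d=np.load(f'pics/{n}0.npz');W=d['W']
    m=np.zeros((480,640),bool);m[b[2]:b[3],b[0]:b[1]]=True
    m&=(d['z']>0)&(abs(W[...,2]-.135)<.012)
    P=W[m]; print(n,len(P),P.min(0),P.max(0),np.median(P[:,2]))
    r=cv2.minAreaRect((P[:,:2]*1000).astype(np.float32)); print(r, cv2.boxPoints(r))
    im=cv2.imread(f'pics/{n}0.png').astype(int)
    red=(im[...,2]>130)&(im[...,1]<70)&(im[...,0]<70); red[:b[2]]=0;red[b[3]:]=0;red[:,:b[0]]=0;red[:,b[1]:]=0
    Q=W[red&(d['z']>0)];print('red',len(Q),np.round(np.median(Q,0),4),Q.min(0).round(3),Q.max(0).round(3))
E
```

```text
top 5008 [ 0.38378789 -0.41290822  0.12322517] [ 0.59810638 -0.18007436  0.14699409] 0.13548420299283376
((489.4705810546875, -292.24432373046875), (191.89527893066406, 217.6470489501953), 8.271233558654785) [[ 378.8657  -198.35573]
 [ 410.17624 -413.73886]
 [ 600.07544 -386.13293]
 [ 568.7649  -170.74979]]
red 9 [ 0.4175 -0.2201  0.1843] [ 0.415 -0.223  0.181] [ 0.422 -0.217  0.19 ]
scene 3120 [ 0.37729859 -0.41432419  0.12300986] [ 0.59500011 -0.18166438  0.14694301] 0.13422962926297594
((486.1119079589844, -293.95172119140625), (197.03172302246094, 215.9427032470703), 8.357110023498535) [[ 372.94934 -201.4454 ]
 [ 404.33496 -415.09512]
 [ 599.2745  -386.45804]
 [ 567.88885 -172.80832]]
red 9 [ 0.4149 -0.2228  0.1847] [ 0.41  -0.226  0.182] [ 0.419 -0.218  0.186]
```

```bash
cat >> h.py <<'E'
C0=np.array([.488,-.293]); TH=np.arctan2(-.9896,.144)
def c2w(x,y,z,C=C0,th=TH):
    return np.array([C[0]+x*np.cos(th)-y*np.sin(th),C[1]+x*np.sin(th)+y*np.cos(th),z])
def proj(p,X):
    c=np.array(p['R'])@X+np.array(p['t']);f=foc(p);return p['cx']+f*c[0]/c[2],p['cy']+f*c[1]/c[2]
E
python3 - <<'E'
from h import *
for n,(x0,x1,y0,y1) in [('top',(340,470,150,270)),('scene',(350,480,200,310))]:
    p=read_camera(n); S=6 if n=='top' else 5
    im=cv2.resize(p['img'][y0:y1,x0:x1,::-1],None,fx=S,fy=S,interpolation=cv2.INTER_CUBIC)
    def dr(X,col):
        u,v=proj(p,X);cv2.circle(im,(int((u-x0+.5)*S),int((v-y0+.5)*S)),3,col,-1)
    for a in(-.105,.105):
        for b in(-.095,.095): dr(c2w(a,b,.135),(0,200,0))
    dr(c2w(-.0485,-.045,.145),(255,0,0))
    dr(c2w(-.0865,-.045,.185),(0,255,255)); dr(c2w(-.0485-.033,-.06,.185),(255,0,255))
    cv2.imwrite(f'pics/{n}1.png',im)
E
```

```text
(no output)
```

View pics/top1.png

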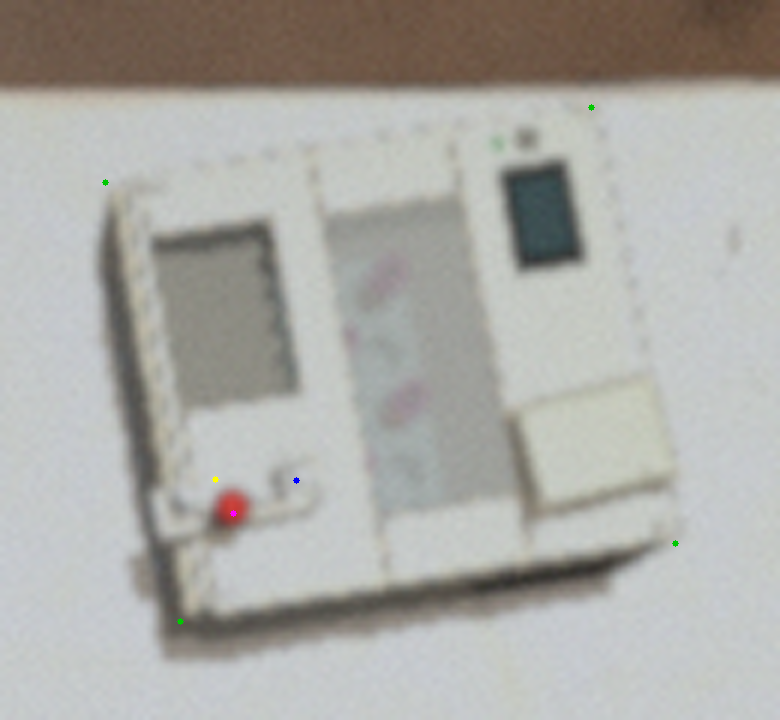

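View pics/scene1.png

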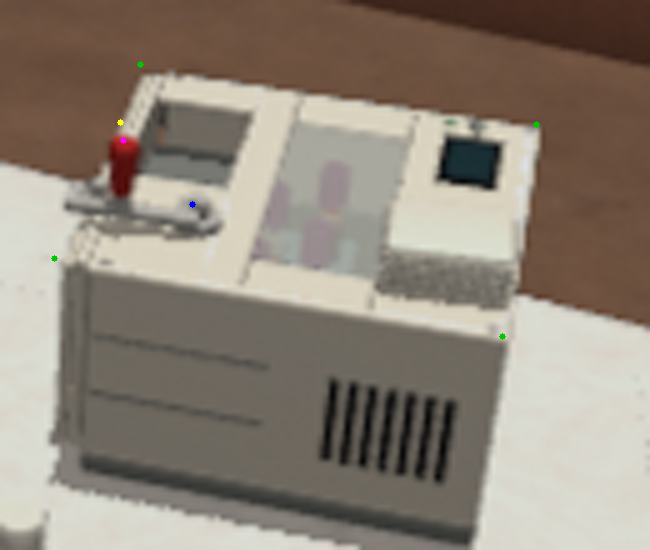

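The model and pictures agree to a few mm, and the peg is at about (0.416,-0.222). I'll shut the jaws, swing over and look with the wrist camera.

Request:
{"api": "send_rows", "payload": {
  "deltas": [
    [[1.6,-3.6,2,0,0,-4.9],[3.2,-7.2,4,0,0,-9.8],[4.8,-10.8,6,0,0,-14.7],[6.4,-14.4,8,0,0,-19.6],[8,-18,9,0,0,-24.5],[9.6,-21.6,9,0,0,-29.4],[11.2,-25.2,9,0,0,-34.3],[12.8,-28.8,9,0,0,-39.2],[14.4,-32.4,9,0,0,-44.1],[16,-36,9,0,0,-49],[17.6,-39.6,9,0,0,-53.9],[19.2,-43.2,9,0,0,-58.8]]
  ],
  "jaw": -1,
  "force": 60
}}

```text
clock: 2.7
tcp_pos: [0.4162, 0.0961, 0.3216]
orientation: [0.0, 0.655, 0.755, 0.0]
wrist_force: [0.0, -0.1, -0.0]
finger_gap: 0.0002
```

Request:
{"api": "send_rows", "payload": {
  "deltas": [
    [[0.5,-4,0,0,0,0],[1,-8,0,0,0,0],[1.5,-12,0,0,0,0],[2,-16,0,0,0,0],[2.5,-20,0,0,0,0],[3,-24,0,0,0,0],[3,-27,0,0,0,0],[3,-28,0,0,0,0],[3,-28,0,0,0,0],[3,-28,0,0,0,0]]
  ]
}}

```text
clock: 3.7
tcp_pos: [0.4456, -0.1815, 0.3214]
orientation: [-0.0, 0.654, 0.756, 0.0]
wrist_force: [-0.3, 0.1, 0.1]
finger_gap: -0.0
```

```bash
python3 - <<'E'
from h import *
s=get_state();p=read_camera('wrist');save(p,'w0.png')
print(s['clock'],s['tcp_pos'],s['orientation'],s['joint_pos'],s['finger_gap'],s['wrist_force']);print(p['hand_eye'],p['vfov'],p['cx'],p['cy'])
E
```

```text
3.7 [ 0.4456437  -0.18153914  0.32135538] [-2.68732647e-04  6.54070281e-01  7.56433703e-01  2.18009155e-04] [-5.54190601e-01  1.19208230e-01  1.82266173e-02  1.47027649e+00
  5.15506045e-04  8.71715154e-01] -1.0517891336120012e-05 [-0.31336235  0.10748764  0.13221509]
[[ 3.29072704e-04 -9.50177030e-01 -3.11710609e-01  8.01362707e-02]
 [ 9.99999008e-01  7.39675290e-04 -1.19902910e-03  2.69405413e-04]
 [ 1.36985455e-03 -3.11709906e-01  9.50176330e-01 -1.43649876e-01]
 [ 0.00000000e+00  0.00000000e+00  0.00000000e+00  1.00000000e+00]] 65.70646984690485 322.6247555067642 240.50741827756806
```

View pics/w0.png

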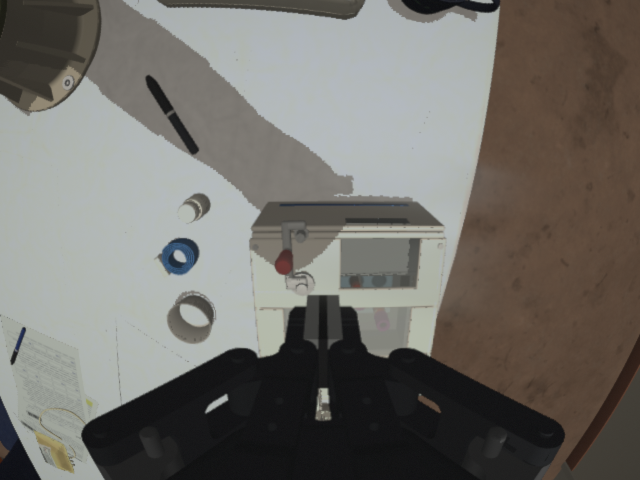

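Wrist view: the keeper pin is at (300,236) with the hook round it. The red peg is at (284,262), the pivot at (300,283), and the well spans about (340-418, 238-288). Measuring these.

```bash
cat >> h.py <<'E'
from scipy.spatial.transform import Rotation as Ro
def wcloud(p,s):
    f=foc(p);v,u=np.mgrid[0:480,0:640];du=u-p['cx'];dv=v-p['cy'];r=np.hypot(du,dv)+1e-9;t=r/f
    z=p['z_map'];rho=z*np.tan(t)
    c=np.stack([du/r*rho,dv/r*rho,z],-1);H=np.array(p['hand_eye'])
    c=c@H[:3,:3].T+H[:3,3]
    q=s['orientation'];R=Ro.from_quat([q[1],q[2],q[3],q[0]]).as_matrix()
    return c@R.T+s['tcp_pos']
E
python3 - <<'E'
from h import *
s=get_state();p=read_camera('wrist');W=wcloud(p,s)
np.save('pics/w0.npy',W)
ok=p['z_map']>0
m=ok&(abs(W[...,2]-.135)<.006);m[:200]=0;m[:,:240]=0;m[:,450:]=0
P=W[m];print(len(P),np.median(P[:,2]))
im=p['img'].astype(int)
red=(im[...,0]>90)&(im[...,1]<70)&(im[...,2]<70)&ok;red[:240]=0;red[285:]=0;red[:,:265]=0;red[:,310:]=0
Q=W[red];print('red',len(Q),np.median(Q,0),Q.min(0),Q.max(0)); top=Q[Q[:,2]>.180];print(len(top),top.mean(0))
print('mid',Q[abs(Q[:,2]-.171)<.008].mean(0))
for u,v in [(252,238),(443,238),(300,237),(299,283),(340,240),(418,240),(415,288),(341,288),(380,260),(350,262),(345,234),(345,228),(300,228),(285,230),(348,290),(290,245),(270,222),(420,222)]:
    print(u,v,W[v,u].round(4))
c=p['img'][190:310,230:460,::-1];cv2.imwrite('pics/w0c.png',cv2.resize(c,None,fx=3.4,fy=3.4,interpolation=cv2.INTER_CUBIC))
E
```

```text
15186 0.13544234258757482
red 164 [ 0.41836313 -0.21954228  0.1857616 ] [ 0.41187176 -0.22595541  0.18356719] [ 0.42392713 -0.21407141  0.18751916]
164 [ 0.41832752 -0.21958565  0.18571765]
mid [nan nan nan]
252 238 [ 0.3833 -0.2162  0.135 ]
443 238 [ 0.5646 -0.1896  0.1343]
300 237 [ 0.4286 -0.2029  0.1527]
299 283 [ 0.4332 -0.2487  0.1498]
340 240 [ 0.4656 -0.2059  0.1354]
418 240 [ 0.5632 -0.2159  0.0615]
415 288 [ 0.5487 -0.2451  0.1347]
341 288 [ 0.4748 -0.2555  0.1336]
380 260 [ 0.5146 -0.2328  0.1002]
350 262 [ 0.4832 -0.2393  0.1012]
345 234 [ 0.4692 -0.1994  0.1358]
345 228 [ 0.4685 -0.1941  0.1341]
300 228 [ 0.4275 -0.1956  0.1497]
285 230 [ 0.4144 -0.1997  0.1485]
348 290 [ 0.4818 -0.2558  0.1356]
290 245 [ 0.4205 -0.2134  0.1475]
270 222 [ 0.3973 -0.2023  0.1209]
420 222 [ 0.5425 -0.1809  0.1197]<stdin>:10: RuntimeWarning: Mean of empty slice.
  ret = um.true_divide(
```

View pics/w0c.png

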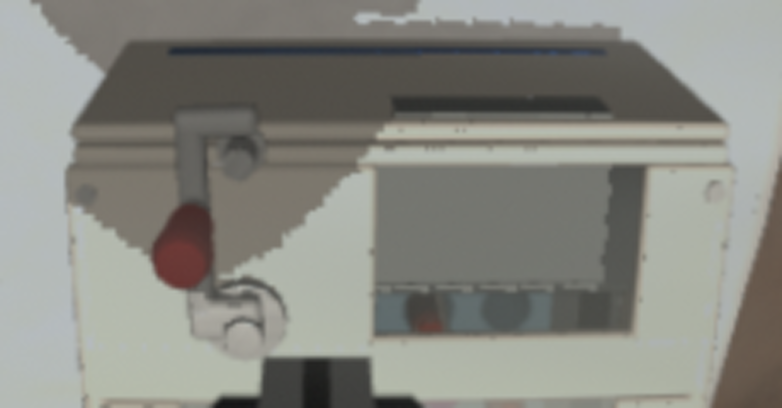

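Everything agrees: pivot at (0.437,-0.254), peg radius 39 mm and lip middle (0.5015,-0.200). Now I work out the arc for the fingertip.

```bash
python3 - <<'E'
import numpy as np
pv=np.array([.437,-.254]);A=np.array([-.144,.9896]);B=np.array([-.9896,-.144]);t0=np.array([.4456,-.1815])
def f(phi,off):
    er=np.array([np.cos(phi),np.sin(phi)]);t=np.array([-np.sin(phi),np.cos(phi)])
    ab=.038*er-off*t;w=pv+ab[0]*A+ab[1]*B
    return (w-t0)*100
print('start',f(.36,.034).round(2))
s=f(.36,.034)
for k in range(1,25):
    phi=.36+1.35*max(0,k-2)/22;off=.034-.0115*min(1,k/2)
    print(k,(f(phi,off)-s).round(2),round(np.degrees(phi-.36),1))
print((f(.36+1.35,.04)-f(.36+1.35,.0225)).round(2))
E
```

```text
start [ 0.28 -2.28]
1 [-0.5  -0.28] 0.0
2 [-1.01 -0.56] 0.0
3 [-1.28 -0.56] 3.5
4 [-1.55 -0.57] 7.0
5 [-1.82 -0.61] 10.5
6 [-2.08 -0.66] 14.1
7 [-2.35 -0.72] 17.6
8 [-2.6 -0.8] 21.1
9 [-2.86 -0.9 ] 24.6
10 [-3.1  -1.01] 28.1
11 [-3.34 -1.14] 31.6
12 [-3.57 -1.28] 35.2
13 [-3.79 -1.44] 38.7
14 [-4.01 -1.61] 42.2
15 [-4.21 -1.79] 45.7
16 [-4.4  -1.99] 49.2
17 [-4.57 -2.19] 52.7
18 [-4.74 -2.41] 56.3
19 [-4.89 -2.63] 59.8
20 [-5.02 -2.87] 63.3
21 [-5.14 -3.11] 66.8
22 [-5.25 -3.36] 70.3
23 [-5.34 -3.61] 73.8
24 [-5.42 -3.87] 77.3
[-0.49  1.68]
```

Request:
{"api": "send_rows", "payload": {
  "deltas": [
    [[0.3,-2.3,0,0,0,7],[0.3,-2.3,0,0,0,14],[0.3,-2.3,-3,0,0,20.6],[0.3,-2.3,-6,0,0,20.6],[0.3,-2.3,-9,0,0,20.6],[0.3,-2.3,-12,0,0,20.6],[0.3,-2.3,-14,0,0,20.6],[0.3,-2.3,-15.3,0,0,20.6],[0.3,-2.3,-16.1,0,0,20.6],[0.3,-2.3,-16.1,0,0,20.6]]
  ]
}}

```text
clock: 4.8
tcp_pos: [0.4485, -0.204, 0.1597]
orientation: [-0.001, 0.508, 0.862, 0.0]
wrist_force: [0.7, 0.6, 0.6]
finger_gap: -0.0
```

```bash
python3 - <<'E'
from h import *
s=get_state();p=read_camera('wrist');save(p,'w1.png');print(s['tcp_pos'],s['orientation'],s['wrist_force'])
E
```

```text
[ 0.44847767 -0.20403069  0.15968797] [-7.35760749e-04  5.07683698e-01  8.61543211e-01  1.26109334e-04] [0.67099904 0.56411507 0.57626599]
```

View pics/w1.png

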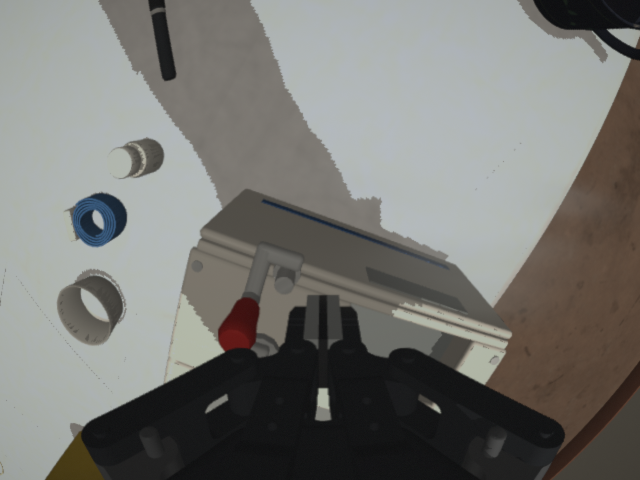

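The peg at (240,325) is left of the shut fingers. The linkage flares out, so I check how high the linkage is above the tips.

```bash
python3 - <<'E'
from h import *
s=get_state();p=read_camera('wrist');W=wcloud(p,s)
q=s['orientation'];R=Ro.from_quat([q[1],q[2],q[3],q[0]]).as_matrix()
L=(W-s['tcp_pos'])@R
for u,v in [(323,300),(310,300),(335,320),(296,320),(290,335),(352,335),(290,360),(230,355),(210,370),(150,400),(100,440),(270,400),(355,360),(240,360),(250,352)]: print(u,v,(L[v,u]*1000).round(0),p['z_map'][v,u].round(3))
E
```

```text
323 300 [ 11.   0. -11.] 0.148
310 300 [ 11.  -5. -10.] 0.148
335 320 [ 11.   5. -26.] 0.134
296 320 [  80.    0. -144.] 0.0
290 335 [  7. -12. -30.] 0.131
352 335 [  7.  11. -30.] 0.13
290 360 [ 11. -10. -51.] 0.109
230 355 [ 13. -28. -52.] 0.108
210 370 [ 11. -33. -58.] 0.103
150 400 [ 11. -47. -74.] 0.088
100 440 [ 12. -54. -92.] 0.071
270 400 [ 17. -13. -75.] 0.085
355 360 [ 12.  10. -53.] 0.108
240 360 [ 13. -25. -54.] 0.107
250 352 [ 12. -23. -49.] 0.111
```

The linkage is about 50 mm up, well above the peg top, so I sweep.

Request:
{"api": "send_rows", "payload": {
  "deltas": [
    [[-0.5,-0.3,0,0,0,0],[-1.0,-0.6,0,0,0,0],[-1.3,-0.6,0,0,0,3.5],[-1.6,-0.6,0,0,0,7],[-1.8,-0.6,0,0,0,10.5],[-2.1,-0.7,0,0,0,14],[-2.35,-0.7,0,0,0,17.5],[-2.6,-0.8,0,0,0,21],[-2.85,-0.9,0,0,0,24.5],[-3.1,-1.0,0,0,0,28],[-3.35,-1.15,0,0,0,31.5],[-3.6,-1.3,0,0,0,35]]
  ]
}}

```text
clock: 6.1
tcp_pos: [0.4129, -0.2188, 0.161]
orientation: [0.001, 0.225, 0.974, 0.0]
wrist_force: [1.9, -0.0, -0.1]
finger_gap: 0.0001
```

Request:
{"api": "send_rows", "payload": {
  "deltas": [
    [[-0.2,-0.15,0,0,0,3.5],[-0.4,-0.3,0,0,0,7],[-0.6,-0.5,0,0,0,10.5],[-0.8,-0.7,0,0,0,14],[-1.0,-0.9,0,0,0,17.5],[-1.15,-1.1,0,0,0,21],[-1.3,-1.35,0,0,0,24.5],[-1.45,-1.6,0,0,0,28],[-1.55,-1.85,0,0,0,31.5],[-1.7,-2.1,0,0,0,35],[-1.75,-2.35,0,0,0,38.5],[-1.85,-2.6,0,0,0,42]]
  ]
}}

```text
clock: 7.3
tcp_pos: [0.394, -0.2444, 0.1608]
orientation: [0.0, -0.139, 0.99, 0.0]
wrist_force: [-0.4, 0.5, 0.5]
finger_gap: 0.0001
```

```bash
python3 - <<'E'
from h import *
s=get_state();p=read_camera('wrist');save(p,'w2.png');print(s['clock'],s['tcp_pos'],s['joint_pos'],s['wrist_force'])
p=read_camera('scene');cv2.imwrite('pics/s2.png',cv2.resize(p['img'][180:320,340:490,::-1],None,fx=4,fy=4,interpolation=cv2.INTER_CUBIC))
E
```

```text
7.3 [ 0.39398277 -0.24442274  0.16079591] [-7.29140658e-01  1.34979740e-01 -3.59732557e-01  1.07590794e+00
  6.83481500e-04 -1.00866184e+00] [-0.38295974  0.54093724  0.45761685]
```

View pics/w2.png

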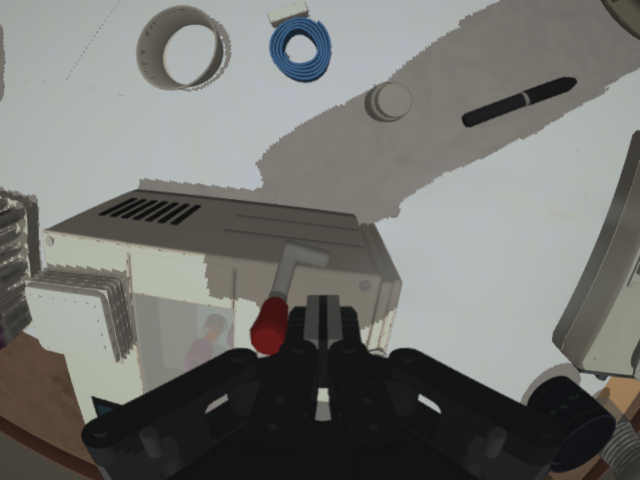

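View pics/s2.png

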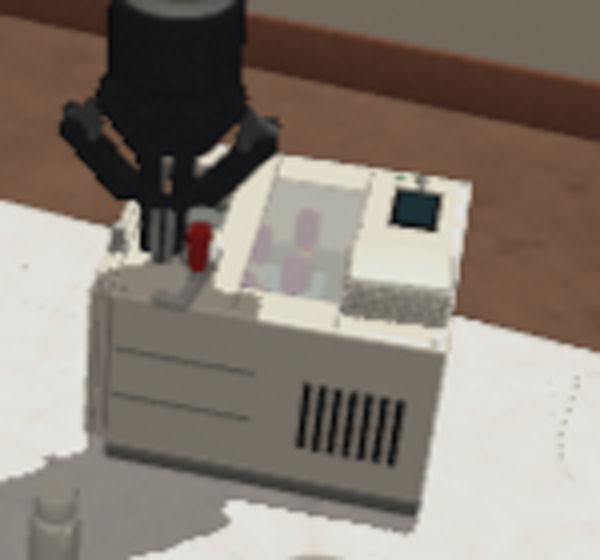

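The catch is swung through more than a right angle off the pin (peg at (270,325), hook pointing away over the deck's side). Next I back off, lift, turn and go over the well.

Request:
{"api": "send_rows", "payload": {
  "deltas": [
    [[-0.3,1.0,0,0,0,0],[-0.6,2.0,0,0,0,0],[-0.6,2.0,3,0,0,0],[-0.6,2.0,6,0,0,-8],[-0.6,2.0,9,0,0,-16],[1,2,10,0,0,-24],[3,2,10,0,0,-32],[5,2,10,0,0,-40],[7,2,10,0,0,-48],[9,2,10,0,0,-56],[11.1,2,10,0,0,-64],[11.1,2,10,0,0,-72]]
  ]
}}

```text
clock: 8.6
tcp_pos: [0.507, -0.2233, 0.2598]
orientation: [0.0, 0.472, 0.881, 0.0]
wrist_force: [-1.1, -0.1, -0.2]
finger_gap: -0.0002
```

Request:
{"api": "send_rows", "payload": {
  "deltas": [
    [[0,0,0,0,0,-8],[0,0,0,0,0,-16],[0,0,0,0,0,-25.6],[0,0,0,0,0,-25.6],[0,0,0,0,0,-25.6]]
  ]
}}

```text
clock: 9.1
tcp_pos: [0.5051, -0.2237, 0.2604]
orientation: [-0.0, 0.653, 0.757, 0.0]
wrist_force: [-0.1, 0.0, -0.3]
finger_gap: -0.0002
```

```bash
python3 - <<'E'
from h import *
s=get_state();p=read_camera('wrist');save(p,'w3.png');print(s['clock'],s['tcp_pos'],s['orientation'],s['wrist_force'])
W=wcloud(p,s);np.save('pics/w3.npy',W)
p=read_camera('scene');cv2.imwrite('pics/s3.png',cv2.resize(p['img'][180:320,340:490,::-1],None,fx=4,fy=4,interpolation=cv2.INTER_CUBIC))
E
```

```text
9.1 [ 0.50506861 -0.22365553  0.26043144] [-3.21757918e-05  6.53016706e-01  7.57343502e-01  1.08331872e-05] [-0.12055673  0.03562834 -0.25794242]
```

View pics/w3.png

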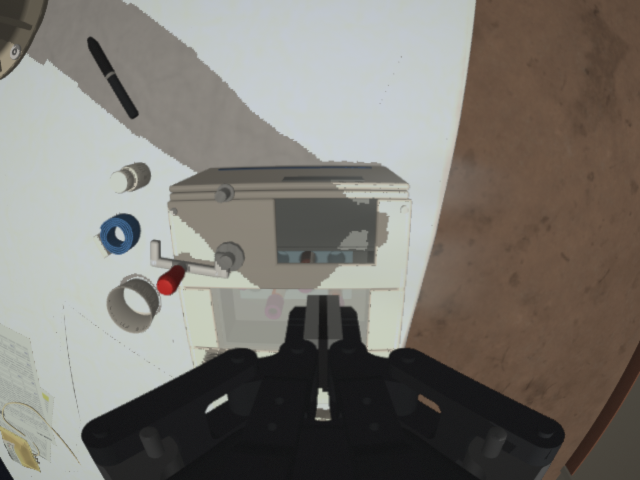

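View pics/s3.png

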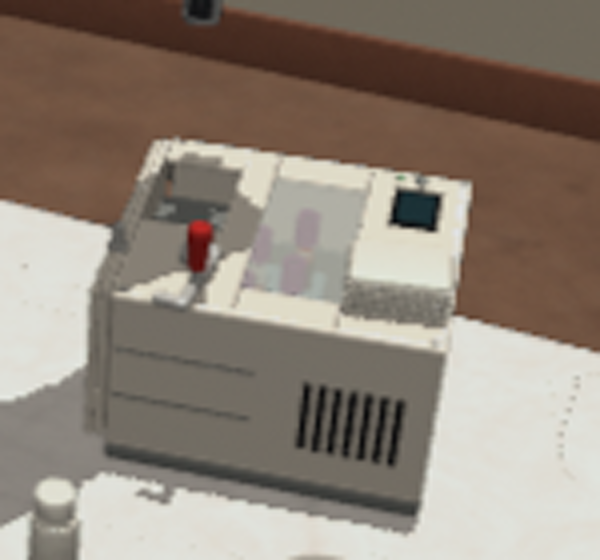

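The catch now points over the side (peg (170,280)) and the pin at (224,195) is free. Checking the well edges before descending.

```bash
python3 - <<'E'
import numpy as np
W=np.load('pics/w3.npy');A=np.array([-.144,.9896]);T=np.array([.505,-.2237])
for u in (295,325,355):
    for v in list(range(186,204,2))+list(range(258,274,2)):
        w=W[v,u];d=w[:2]-T;print(u,v,(d@A*1000).round(1),(d@np.array([.9896,.144])*1000).round(1),(w[2]*1000).round(0))
for v in (220,):
    for u in (268,272,276,280,370,374,378,382): w=W[v,u];d=w[:2]-T;print(u,v,(d@A*1000).round(1),(d@np.array([.9896,.144])*1000).round(1),(w[2]*1000).round(0))
E
```

```text
295 186 33.9 -20.4 135.0
295 188 32.2 -20.5 134.0
295 190 30.6 -20.5 133.0
295 192 29.5 -20.4 136.0
295 194 28.0 -20.4 136.0
295 196 26.7 -20.4 136.0
295 198 17.9 -23.1 101.0
295 200 16.3 -23.1 101.0
295 202 14.7 -23.1 102.0
295 258 -46.4 -26.4 72.0
295 260 -48.3 -26.4 73.0
295 262 -51.2 -26.6 70.0
295 264 -27.6 -21.5 135.0
295 266 -28.8 -21.4 136.0
295 268 -30.4 -21.5 136.0
295 270 -31.7 -21.4 137.0
295 272 -33.6 -21.5 137.0
325 186 33.7 1.6 134.0
325 188 32.4 1.6 135.0
325 190 31.1 1.6 136.0
325 192 29.5 1.6 136.0
325 194 28.0 1.6 136.0
325 196 26.8 1.6 137.0
325 198 17.8 1.9 101.0
325 200 16.1 1.9 100.0
325 202 14.3 1.9 100.0
325 258 -46.4 2.3 72.0
325 260 -48.1 2.4 73.0
325 262 -50.4 2.4 72.0
325 264 -27.6 1.9 134.0
325 266 -28.4 1.9 137.0
325 268 -30.8 2.0 135.0
325 270 -32.2 2.0 136.0
325 272 -33.9 2.0 136.0
355 186 34.1 23.6 135.0
355 188 32.3 23.8 133.0
355 190 30.8 23.9 133.0
355 192 29.9 23.6 137.0
355 194 28.2 23.7 136.0
355 196 26.7 23.8 136.0
355 198 18.0 26.9 100.0
355 200 16.5 26.8 102.0
355 202 14.6 27.0 101.0
355 258 -63.1 35.2 28.0
355 260 -65.4 35.3 28.0
355 262 -67.6 35.3 28.0
355 264 -27.4 25.4 135.0
355 266 -28.7 25.4 136.0
355 268 -29.9 25.3 137.0
355 270 -32.4 25.6 135.0
355 272 -33.6 25.5 136.0
268 220 8.0 -41.2 135.0
272 220 8.1 -38.2 135.0
276 220 -1.2 -39.7 101.0
280 220 -0.9 -36.1 102.0
370 220 -1.1 40.3 100.0
374 220 -0.7 43.6 101.0
378 220 8.3 41.8 135.0
382 220 8.5 44.7 136.0
```

The tip is centred in the well, so I descend to 20 mm below the deck edge.

Request:
{"api": "send_rows", "payload": {
  "deltas": [
    [[0,0,-3,0,0,0],[0,0,-6,0,0,0],[0,0,-9,0,0,0],[0,0,-11,0,0,0],[0,0,-12.5,0,0,0],[0,0,-13.7,0,0,0],[0,0,-14.5,0,0,0],[0,0,-14.5,0,0,0],[-0.1,0.7,-14.5,0,0,0],[-0.15,1.1,-14.5,0,0,0],[-0.2,1.3,-14.5,0,0,0],[-0.2,1.5,-14.5,0,0,0]]
  ]
}}

```text
clock: 10.4
tcp_pos: [0.5036, -0.2096, 0.116]
orientation: [0.001, 0.654, 0.756, -0.0]
wrist_force: [-1.3, -3.2, 1.0]
finger_gap: -0.0001
```

Contact with the lip at about 3 N, so I pull smoothly.

Request:
{"api": "send_rows", "payload": {
  "deltas": [
    [[-0.03,0.2,0,0,0,0],[-0.07,0.5,0,0,0,0],[-0.13,0.9,0,0,0,0],[-0.2,1.4,0,0,0,0],[-0.28,1.9,0,0,0,0],[-0.35,2.4,0,0,0,0],[-0.42,2.9,0,0,0,0],[-0.5,3.4,0,0,0,0],[-0.57,3.9,0,0,0,0],[-0.64,4.4,0,0,0,0],[-0.71,4.9,0,0,0,0],[-0.79,5.4,0,0,0,0]]
  ]
}}

```text
clock: 11.6
tcp_pos: [0.4955, -0.1549, 0.1154]
orientation: [0.0, 0.654, 0.756, 0.0]
wrist_force: [0.5, -3.6, 2.6]
finger_gap: -0.0003
```

Request:
{"api": "send_rows", "payload": {
  "deltas": [
    [[-0.07,0.5,0,0,0,0],[-0.15,1.0,0,0,0,0],[-0.22,1.5,0,0,0,0],[-0.29,2.0,0,0,0,0],[-0.36,2.5,0,0,0,0],[-0.44,3.0,0,0,0,0],[-0.51,3.5,0,0,0,0],[-0.58,4.0,0,0,0,0],[-0.65,4.5,0,0,0,0],[-0.71,4.9,0,0,0,0],[-0.76,5.2,0,0,0,0],[-0.8,5.5,0,0,0,0]]
  ]
}}

```text
clock: 12.8
tcp_pos: [0.4872, -0.1, 0.1153]
orientation: [-0.0, 0.654, 0.756, -0.0]
wrist_force: [-0.5, -2.1, 2.0]
finger_gap: -0.0001
```

Request:
{"api": "send_rows", "payload": {
  "deltas": [
    [[-0.03,0.2,0,0,0,0],[-0.06,0.4,0,0,0,0],[-0.09,0.6,0,0,0,0],[-0.12,0.8,0,0,0,0]]
  ]
}}

```text
clock: 13.2
tcp_pos: [0.486, -0.0922, 0.1152]
orientation: [-0.0, 0.654, 0.756, -0.0]
wrist_force: [-0.2, -3.6, 1.7]
finger_gap: -0.0003
```

Request:
{"api": "send_rows", "payload": {
  "deltas": [
    [[-0.015,0.1,0,0,0,0],[-0.03,0.2,0,0,0,0]]
  ]
}}

```text
clock: 13.4
tcp_pos: [0.4859, -0.0912, 0.1153]
orientation: [0.001, 0.654, 0.756, -0.001]
wrist_force: [-0.0, -9.4, 0.5]
finger_gap: 0.0001
```

Request:
{"api": "send_rows", "payload": {
  "deltas": [
    [[-0.015,0.1,0,0,0,0],[-0.015,0.1,0,0,0,0]]
  ]
}}

```text
clock: 13.6
tcp_pos: [0.4859, -0.0912, 0.1153]
orientation: [0.001, 0.655, 0.756, -0.002]
wrist_force: [0.3, -10.2, -0.9]
finger_gap: -0.0003
```

The tip has stopped while the force climbed to 10 N, so the drawer is at its end stop. I back off the lip, then lift out.

Request:
{"api": "send_rows", "payload": {
  "deltas": [
    [[0.04,-0.3,0,0,0,0],[0.12,-0.8,0,0,0,0],[0.18,-1.2,0,0,0,0],[0.18,-1.2,2,0,0,0],[0.18,-1.2,5,0,0,0],[0.18,-1.2,9,0,0,0],[0.18,-1.2,13,0,0,0],[0.18,-1.2,17,0,0,0],[0.18,-4,19,0,0,0],[0.18,-8,19,0,0,0],[0.18,-12,19,0,0,0],[0.18,-12,19,0,0,0]]
  ]
}}

```text
clock: 14.8
tcp_pos: [0.4877, -0.2132, 0.3046]
orientation: [0.0, 0.656, 0.755, -0.0]
wrist_force: [-0.2, 0.9, -0.2]
finger_gap: -0.0003
```

```bash
python3 - <<'E'
from h import *
s=get_state();p=read_camera('wrist');save(p,'w4.png');print(s['clock'],s['tcp_pos'],s['wrist_force'])
W=wcloud(p,s);A=np.array([-.144,.9896]);C=np.array([.489,-.296])
for u in (330,350): print([(v,((W[v,u][:2]-C)@A*1000).round(0),(W[v,u][2]*1000).round(0)) for v in range(80,250,6)])
p=read_camera('scene');cv2.imwrite('pics/s4.png',cv2.resize(p['img'][170:350,310:490,::-1],None,fx=3.3,fy=3.3,interpolation=cv2.INTER_CUBIC))
E
```

```text
14.8 [ 0.48765485 -0.21318692  0.30460153] [-0.19268085  0.85844158 -0.20748624]
[(80, np.float64(202.0), np.float64(102.0)), (86, np.float64(197.0), np.float64(100.0)), (92, np.float64(191.0), np.float64(100.0)), (98, np.float64(185.0), np.float64(100.0)), (104, np.float64(180.0), np.float64(102.0)), (110, np.float64(174.0), np.float64(100.0)), (116, np.float64(168.0), np.float64(102.0)), (122, np.float64(163.0), np.float64(103.0)), (128, np.float64(157.0), np.float64(71.0)), (134, np.float64(151.0), np.float64(73.0)), (140, np.float64(143.0), np.float64(37.0)), (146, np.float64(142.0), np.float64(126.0)), (152, np.float64(137.0), np.float64(127.0)), (158, np.float64(126.0), np.float64(71.0)), (164, np.float64(116.0), np.float64(36.0)), (170, np.float64(110.0), np.float64(39.0)), (176, np.float64(108.0), np.float64(73.0)), (182, np.float64(101.0), np.float64(71.0)), (188, np.float64(88.0), np.float64(28.0)), (194, np.float64(81.0), np.float64(30.0)), (200, np.float64(73.0), np.float64(28.0)), (206, np.float64(66.0), np.float64(28.0)), (212, np.float64(59.0), np.float64(28.0)), (218,
[... 824 characters left out ...]
0)), (158, np.float64(126.0), np.float64(73.0)), (164, np.float64(120.0), np.float64(66.0)), (170, np.float64(120.0), np.float64(120.0)), (176, np.float64(115.0), np.float64(123.0)), (182, np.float64(110.0), np.float64(124.0)), (188, np.float64(88.0), np.float64(29.0)), (194, np.float64(81.0), np.float64(28.0)), (200, np.float64(73.0), np.float64(28.0)), (206, np.float64(66.0), np.float64(27.0)), (212, np.float64(59.0), np.float64(26.0)), (218, np.float64(52.0), np.float64(29.0)), (224, np.float64(48.0), np.float64(39.0)), (230, np.float64(47.0), np.float64(61.0)), (236, np.float64(45.0), np.float64(76.0)), (242, np.float64(19.0), np.float64(19.0)), (248, np.float64(12.0), np.float64(22.0))]
```

View pics/w4.png

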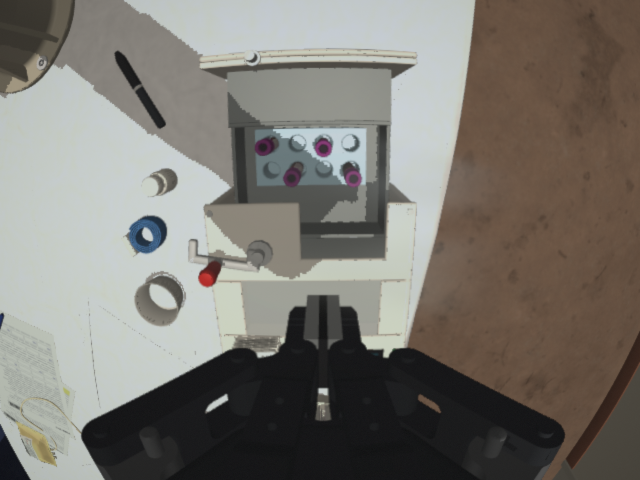

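View pics/s4.png

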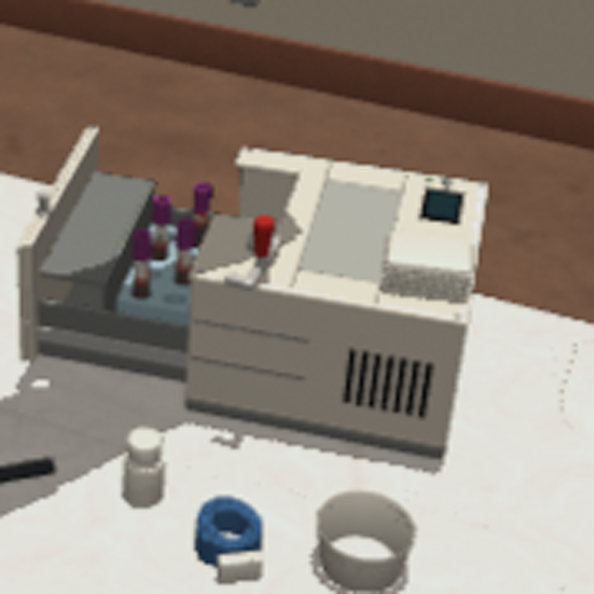

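The drawer is out, the four purple-capped tubes stand in the rack, and the catch is clear. One check of the lip position before handing in.

```bash
python3 - <<'E'
from h import *
s=get_state();p=read_camera('wrist');W=wcloud(p,s);A=np.array([-.144,.9896]);C=np.array([.489,-.296])
for u in (300,330,350): print([(v,((W[v,u][:2]-C)@A*1000).round(0),(W[v,u][2]*1000).round(0)) for v in range(54,76,2)])
print(s['qvel'].round(3),hand_in())
E
```

```text
[(54, np.float64(225.0), np.float64(133.0)), (56, np.float64(223.0), np.float64(135.0)), (58, np.float64(222.0), np.float64(133.0)), (60, np.float64(220.0), np.float64(135.0)), (62, np.float64(218.0), np.float64(136.0)), (64, np.float64(216.0), np.float64(138.0)), (66, np.float64(215.0), np.float64(134.0)), (68, np.float64(214.0), np.float64(126.0)), (70, np.float64(214.0), np.float64(114.0)), (72, np.float64(214.0), np.float64(102.0)), (74, np.float64(212.0), np.float64(102.0))]
[(54, np.float64(225.0), np.float64(135.0)), (56, np.float64(223.0), np.float64(134.0)), (58, np.float64(221.0), np.float64(133.0)), (60, np.float64(219.0), np.float64(136.0)), (62, np.float64(217.0), np.float64(136.0)), (64, np.float64(216.0), np.float64(136.0)), (66, np.float64(214.0), np.float64(133.0)), (68, np.float64(214.0), np.float64(123.0)), (70, np.float64(214.0), np.float64(113.0)), (72, np.float64(214.0), np.float64(102.0)), (74, np.float64(212.0), np.float64(101.0))]
[(54, np.float64(225.0), np.float64(133.0)), (56, np.float64(223.0), np.float64(135.0)), (58, np.float64(221.0), np.float64(134.0)), (60, np.float64(219.0), np.float64(136.0)), (62, np.float64(218.0), np.float64(137.0)), (64, np.float64(216.0), np.float64(137.0)), (66, np.float64(214.0), np.float64(138.0)), (68, np.float64(214.0), np.float64(124.0)), (70, np.float64(214.0), np.float64(113.0)), (72, np.float64(214.0), np.float64(101.0)), (74, np.float64(212.0), np.float64(102.0))]
the job is handed in; nothing more can be done
[ 0.032 -0.017 -0.015  0.004  0.002  0.002] None
```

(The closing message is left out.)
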